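# Set the four flat-roofed blocks on the site model

### The arm

A 6-joint arm with a two-finger parallel gripper is mounted at the origin on the work surface. World frame = base frame: x ahead of the robot, y to its left, z up, the work surface at z = 0. Lengths are in m, angles in rad, forces in N, time in s.
With the tool pointing down it reaches from about 0.3 to 0.875 m from the base axis. Payload 6.4 kg.
Tool frame: the origin (TCP) lies on the mounting face of the last link; the fingertips stand finger_overhang ahead of it and the grasp point (between the pads) lies 147 mm ahead of it (finger_overhang is the distance from the TCP to the fingertips, in m); z points along the fingers, y is the direction in which the jaws open and shut (so a half turn about z gives the same grasp; the last joint's range is limited). The gripper opens to 88 mm and grips with 3 to 60 N. Pads are 18 mm wide; open, the fingers measure 123 mm over their backs; the gripper's body (75 mm by 187 mm) begins 45 mm behind the grasp point.
Start: joints at [-1.348, 0.181, 1.607, -0, 1.354, -0.206], TCP at [0.239, -0.523, 0.405] pointing down, gripper open.
Joint ranges: [-2.99, 2.99], [-0.89, 2.07], [0.3, 2.58], [-1.14, 4.28], [0, 2.63], [-3.12, 3.12]. Speed limits (rad/s): [2.57, 2.57, 3.01, 3.14, 3.14, 3.14].

### API

Orientations are given as a rotation vector (axis times angle).
In Python, from bench import * gives the robot as it stands.
- The arm moves only by the tool step_arm, never from a script. Its argument "increments" is a list of rows, each an object with "fingers": the finger opening in cm, from 0 to 8.81; "linear": the shift along the world's x, y, z in cm, a list of three; "dr": the turn, a rotation vector about the world's x, y, z in rad, a list of three. A call has 1 to 12 rows; each row is the pose to reach, as a shift and turn from the pose commanded when the call began; what a row does not reach only later rows make up. A row lasts 1/8 s, in which the tool goes at most 62.5 mm and 10.7 degrees, less where a joint would pass 70% of its speed; a pose out of reach is approached as far as the arm can. A call with a gripper value outside its range is refused whole. The fingers move at their own pace and stop on an object; the grip force is fixed at half the most. Time passes only in rows, so rows that repeat a pose let the fingers close. It gives the time, the measured TCP pose, the force and the opening at its end, in the units of the state.
- get_obs(): the state, without advancing time (a new reading comes with each control period).
- camera(name): name is "scene" or "side" or "wrist"; returns (picture, depth): 384x512x3 uint8, red, green, blue; 384x512 float32, m along the optical axis (not along the pixel's ray), 0 where there is no reading.
- camera_info(name): a dict with "intrinsics" (3x3 intrinsics, pixels), "R" (3x3) and "t" (3): a world point X has camera coordinates R X + t; the wrist camera has in their place "hand_eye" (4x4, takes a point from camera to tool coordinates, whose origin is the TCP and whose axes are the flange's). Camera axes: x right, y down, z forward; pixel columns grow to the right and rows downward; lengths in m; the calibration is good to about 2 mm. A picture is of the moment at which its call begins: read the wrist's pose just before it. camera_info takes no time and is no camera call.
- hand_in(): hands the job in, once; it reports no verdict.
The state is a dict: "time": time; "joints": joint angles; "dq": joint speeds; "joint_torque": joint torques, N m; "tool_pos": TCP position; "eef_rot": TCP orientation; "contact_force": force on the tool from outside, world axes, zero at the start; "ft_torque": the same for the moment, N m; "finger_gap": opening from 0.0 (shut) to 1.0 (fully open).
Only numpy, scipy, OpenCV 4.12 (cv2) and the standard library are available. Lean on these libraries where they do the work, as an engineer would, in place of code of your own. Each camera call takes 0.05 s, during which the arm holds its last target.

### The job

Finish the site model: pick out the four flat-roofed wooden blocks and stand each one upright on the plot whose dark footprint has its shape, centred on the footprint and square with it. Go in order of height, from the lowest block to the tallest, set each one down rather than dropping it, and leave it standing there. Leave the two pitched-roof houses where they are.

Things in the scene. Friction and masses are not known exactly. Their poses are not given: they have to be found in the camera images.
- drum_center (a point): Loose plain pale-wood model building with a flat roof: the round drum, an upright cylinder 50 mm in diameter and 28 mm high, about 35 g, the lowest block. The point is its centre, half-way up (14 mm above its underside); z up. It starts upright on the table. Its own footprint is the one on plot_drum.
- court_center (a point): Loose plain pale-wood model building with a flat roof: the courtyard block, 60 x 60 mm outside and 38 mm high, with an open square court of 26 x 26 mm right through its middle, about 65 g, second lowest. The point is its centre, half-way up (19 mm above its underside); z up, x and y along its outer sides. It starts upright on the table. Its own footprint is the one on plot_court.
- slab_center (a point): Loose plain pale-wood model building with a flat roof: the long slab, 84 mm long (its x), 30 mm wide (its y) and 50 mm high, about 75 g, second tallest. The point is its centre, half-way up (25 mm above its underside); z up. It starts upright on the table. Its own footprint is the one on plot_slab.
- tower_center (a point): Loose plain pale-wood model building with a flat roof: the square tower, solid, 38 x 38 mm and 64 mm high, about 55 g, the tallest. The point is its centre, half-way up (32 mm above its underside); z up, x and y along its sides. It starts upright on the table. Its own footprint is the one on plot_tower.
- house_long_center (a point): Loose pale-wood model house with a pitched roof, 62 mm long (its x), 36 mm wide, 42 mm high at the ridge; not part of the job, stays where it is. The point is its centre, 21 mm above its underside.
- house_short_center (a point): Loose pale-wood model house with a pitched roof, 42 mm long (its x), 36 mm wide, 42 mm high at the ridge; not part of the job, stays where it is. The point is its centre, 21 mm above its underside.
- plot_drum_top (a point): Fixed plywood square, 100 x 100 mm and 9 mm thick, lying on the table; its flat top carries a flush dark footprint: a disc of 56 mm diameter, for the drum. Nothing else is raised or sunk. The point is the centre of the footprint, on the top face; z up, x and y along the square's edges.
- plot_court_top (a point): Fixed plywood square, 100 x 100 mm and 9 mm thick, lying on the table; its flat top carries a flush dark footprint: a 66 x 66 mm square with a bare 22 x 22 mm square in its middle, for the courtyard block (sides along x and y). Nothing else is raised or sunk. The point is the centre of the footprint, on the top face; z up, x and y along the square's edges.
- plot_slab_top (a point): Fixed plywood square, 100 x 100 mm and 9 mm thick, lying on the table; its flat top carries a flush dark footprint: a rectangle of 90 mm (along x) by 36 mm (along y), for the long slab. Nothing else is raised or sunk. The point is the centre of the footprint, on the top face; z up, x and y along the square's edges.
- plot_tower_top (a point): Fixed plywood square, 100 x 100 mm and 9 mm thick, lying on the table; its flat top carries a flush dark footprint: a filled square of 44 x 44 mm, for the tower (sides along x and y). Nothing else is raised or sunk. The point is the centre of the footprint, on the top face; z up, x and y along the square's edges.
There are look-alikes about, which are no part of the job. Leave any blue look-alike of the part that bears plot_tower_top alone.

How it is judged:
On the way, in this order (a step that is already met when the one before it is completed fails the run):
1. the round drum stands released on its own footprint (horizontal distance between drum_center and plot_drum_top below 0.012 m and angle between drum_center's own z axis and vertical below 0.1 rad and z of drum_center in the frame of plot_drum_top between 0.009 and 0.019 m and contact force between the fingers and drum below 0.05 N and linear speed of drum below 0.02 m/s and angular speed of drum below 0.3 rad/s), for 0.2 s.
2. the courtyard block stands released on its own footprint (horizontal distance between court_center and plot_court_top below 0.012 m and angle between court_center's own z axis and vertical below 0.1 rad and z of court_center in the frame of plot_court_top between 0.014 and 0.024 m and contact force between the fingers and court below 0.05 N and linear speed of court below 0.02 m/s and angular speed of court below 0.3 rad/s and (angle between the x axis of court_center and the x axis of plot_court_top, either way round below 0.2 rad or angle between the x axis of court_center and the y axis of plot_court_top, either way round below 0.2 rad)), for 0.2 s.
3. the long slab stands released on its own footprint (horizontal distance between slab_center and plot_slab_top below 0.012 m and angle between slab_center's own z axis and vertical below 0.1 rad and z of slab_center in the frame of plot_slab_top between 0.02 and 0.03 m and contact force between the fingers and slab below 0.05 N and linear speed of slab below 0.02 m/s and angular speed of slab below 0.3 rad/s and angle between the x axis of slab_center and the x axis of plot_slab_top, either way round below 0.2 rad), for 0.2 s.
4. the square tower stands released on its own footprint (horizontal distance between tower_center and plot_tower_top below 0.012 m and angle between tower_center's own z axis and vertical below 0.1 rad and z of tower_center in the frame of plot_tower_top between 0.027 and 0.037 m and contact force between the fingers and tower below 0.05 N and linear speed of tower below 0.02 m/s and angular speed of tower below 0.3 rad/s and (angle between the x axis of tower_center and the x axis of plot_tower_top, either way round below 0.2 rad or angle between the x axis of tower_center and the y axis of plot_tower_top, either way round below 0.2 rad)), for 0.2 s.
At the end, for the whole second after the job is handed in: Each block stands upright (0.1 rad), released, at rest on its own plot: centre within 12 mm of the footprint's, height within 5 mm, turned with it within 0.2 rad (square ones: any quarter turn; slab: either way round; drum: any). Both houses are within 20 mm of their start (all of step 1 and all of step 2 and all of step 3 and all of step 4 and distance of each of house_long_center, house_short_center from where it was at the start of the episode below 0.02 m and linear speed of each of house_long, house_short below 0.02 m/s); the robot touches nothing.
It fails at once if a pitched-roof house is moved by more than 20 mm (distance of any of house_long_center, house_short_center from where it was at the start of the episode above 0.02 m).
It fails at once if a block is dropped: it falls free, touching nothing, faster than 0.6 m/s (a drop of about 2 cm) ((contact force between anything else and drum below 0.01 N and linear speed of drum above 0.6 m/s) or (contact force between anything else and court below 0.01 N and linear speed of court above 0.6 m/s) or (contact force between anything else and slab below 0.01 N and linear speed of slab above 0.6 m/s) or (contact force between anything else and tower below 0.01 N and linear speed of tower above 0.6 m/s)).
It also fails if it takes over 128 s, if anything falls off the work surface, if the arm or the gripper's body presses on something with over 40 N, if the wrist force passes 120 N, or if a joint passes its speed limit or range.

## Working session

There is one attempt and no reset: what is moved stays moved. The work goes in short steps, Python scripts to look and compute and a tool call to move; the robot and the scene stay as the last step left them, time stands still between calls to the robot, and variables do not carry over. Pictures are saved under pics/ and viewed, and the job is handed in when it is done.

Besides the shell and the picture viewer there is one more tool, called as name([rows], argument=value, ...), one row to a line, values as JSON. step_arm: Moves the arm, as the interface text tells. Its arguments: {"type":"object","properties":{"increments":{"type":"array"}},"required":["increments"]}

```bash
mkdir -p pics; ls; python3 - <<'E'
from bench import *
import cv2,numpy as np
o=get_obs();print({k:np.round(v,3) for k,v in o.items()})
for n in ["scene","side","wrist"]:
    i=camera_info(n);print(n,{k:np.round(v,3).tolist() if not isinstance(v,str) else v for k,v in i.items()})
    p,d=camera(n);cv2.imwrite(f"pics/{n}0.png",p[:,:,::-1]);np.save(f"{n}0.npy",d)
E
```

```text
pics
{'time': np.float64(0.0), 'joints': array([-1.348,  0.182,  1.608, -0.   ,  1.354, -0.206]), 'dq': array([-0.001, -0.   ,  0.001, -0.001, -0.   ,  0.   ]), 'joint_torque': array([ 0.0000e+00, -4.3387e+01, -3.4185e+01,  7.0000e-02,  3.9000e-02,
       -0.0000e+00]), 'tool_pos': array([ 0.239, -0.523,  0.404]), 'eef_rot': array([-3.068, -0.668,  0.   ]), 'contact_force': array([-0.271, -0.035, -0.085]), 'ft_torque': array([-0.016,  0.011,  0.008]), 'finger_gap': np.float64(1.002)}
scene {'intrinsics': [[449.446, 0.0, 261.216], [0.0, 449.446, 189.289], [0.0, 0.0, 1.0]], 'R': [[0.409, 0.912, 0.007], [0.753, -0.333, -0.567], [-0.515, 0.237, -0.824]], 't': [-0.287, -0.329, 1.623]}
side {'intrinsics': [[493.473, 0.0, 251.779], [0.0, 493.473, 190.946], [0.0, 0.0, 1.0]], 'R': [[-0.842, -0.539, -0.02], [-0.392, 0.637, -0.664], [0.371, -0.552, -0.747]], 't': [0.463, 0.181, 1.434]}
wrist {'intrinsics': [[317.727, 0.0, 256.7], [0.0, 317.727, 196.726], [0.0, 0.0, 1.0]], 'hand_eye': [[-0.001, -0.948, -0.317, 0.084], [1.0, -0.0, -0.001, 0.001], [0.001, -0.317, 0.948, 0.02], [0.0, 0.0, 0.0, 1.0]]}
```

View pics/scene0.png

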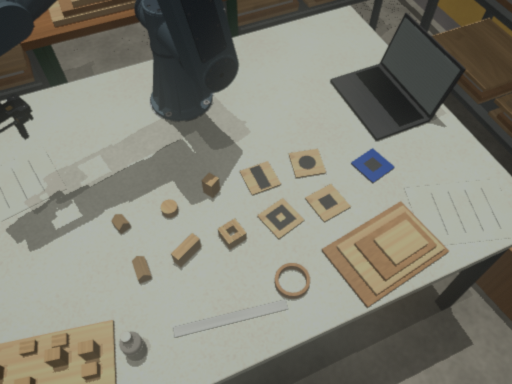

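View pics/side0.png

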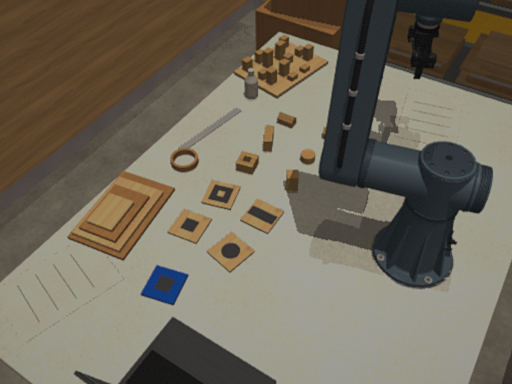

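View pics/wrist0.png

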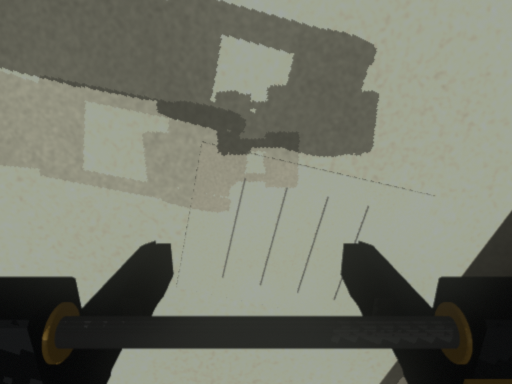

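```bash
cat > h.py <<'E'
from bench import *
import cv2,numpy as np
from scipy.spatial.transform import Rotation as Rot
def cam(n,o=None):
    i=camera_info(n);K=np.array(i["intrinsics"])
    if n!="wrist": return K,np.array(i["R"]),np.array(i["t"])
    o=o or get_obs();T=np.eye(4);T[:3,:3]=Rot.from_rotvec(o["eef_rot"]).as_matrix();T[:3,3]=o["tool_pos"]
    M=np.linalg.inv(T@np.array(i["hand_eye"]));return K,M[:3,:3],M[:3,3]
def plane(c,uv,z):
    K,R,t=c;uv=np.atleast_2d(uv).astype(float)
    d=np.c_[uv,np.ones(len(uv))]@np.linalg.inv(K).T@R
    C=-R.T@t
    return C+d*((z-C[2])/d[:,2:3])
def cloud(c,d):
    K,R,t=c;h,w=d.shape;u,v=np.meshgrid(np.arange(w),np.arange(h))
    p=np.stack([(u-K[0,2])/K[0,0]*d,(v-K[1,2])/K[1,1]*d,d],-1)
    return (p-t)@R
E
python3 - <<'E'
from h import *
a=cv2.imread("pics/scene0.png");b=cv2.imread("pics/side0.png")
cv2.imwrite("pics/s1.png",cv2.resize(a[140:300,95:405],None,fx=2.5,fy=2.5,interpolation=2))
cv2.imwrite("pics/s2.png",cv2.resize(b[90:310,130:350],None,fx=2.7,fy=2.7,interpolation=2))
c=cam("scene");D=np.load("scene0.npy");P=cloud(c,D)
hsv=cv2.cvtColor(a,cv2.COLOR_BGR2HSV)
m=(((P[...,2]>0.005)&(P[...,2]<0.1)&(D>0))).astype(np.uint8)
n,l,s,ce=cv2.connectedComponentsWithStats(m)
for i in range(1,n):
    if s[i,4]>60:
        q=P[l==i];zt=np.percentile(q[:,2],95);top=q[q[:,2]>zt-0.006]
        print(np.round(ce[i]),s[i,4],"top z %.3f"%zt,np.round(top.mean(0),3),len(top))
E
```

```text
[84.  5.] 602 top z 0.044 [-0.671 -0.219  0.045] 60
[499.  10.] 584 top z 0.086 [0.101 1.361 0.088] 51
[388.  96.] 5760 top z 0.086 [0.311 0.763 0.091] 401
[180. 102.] 1614 top z 0.093 [ 0.055 -0.022  0.093] 144
[373. 165.] 806 top z 0.014 [0.545 0.462 0.011] 638
[307. 163.] 784 top z 0.015 [0.452 0.273 0.011] 611
[260. 178.] 843 top z 0.014 [0.444 0.111 0.011] 669
[211. 185.] 320 top z 0.068 [ 0.427 -0.044  0.065] 130
[328. 202.] 948 top z 0.014 [0.611 0.262 0.011] 763
[169. 208.] 259 top z 0.032 [ 0.445 -0.184  0.029] 167
[281. 218.] 993 top z 0.014 [0.603 0.107 0.011] 811
[384. 253.] 6933 top z 0.051 [0.827 0.367 0.05 ] 1268
[121. 223.] 238 top z 0.041 [ 0.436 -0.328  0.038] 76
[232. 233.] 533 top z 0.042 [ 0.601 -0.046  0.039] 300
[186. 250.] 537 top z 0.054 [ 0.6   -0.183  0.051] 285
[141. 269.] 362 top z 0.042 [ 0.602 -0.312  0.04 ] 109
[292. 280.] 528 top z 0.029 [0.797 0.049 0.026] 334
[232. 317.] 788 top z 0.010 [ 0.821 -0.136  0.007] 788
[ 62. 357.] 6020 top z 0.073 [ 0.762 -0.518  0.074] 428
[134. 347.] 492 top z 0.094 [ 0.807 -0.381  0.093] 83
```

View pics/s1.png

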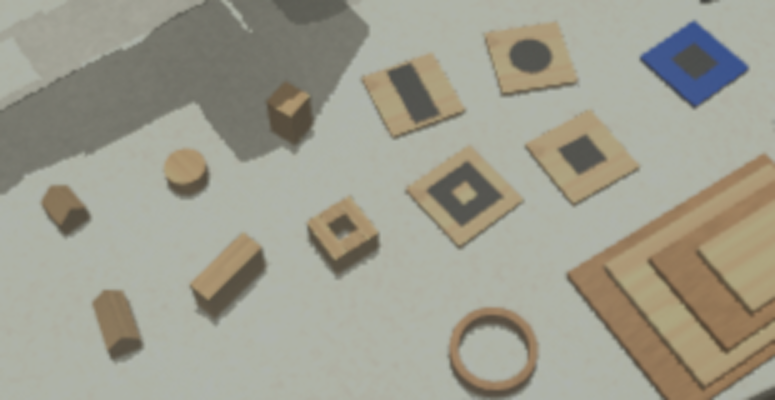

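View pics/s2.png

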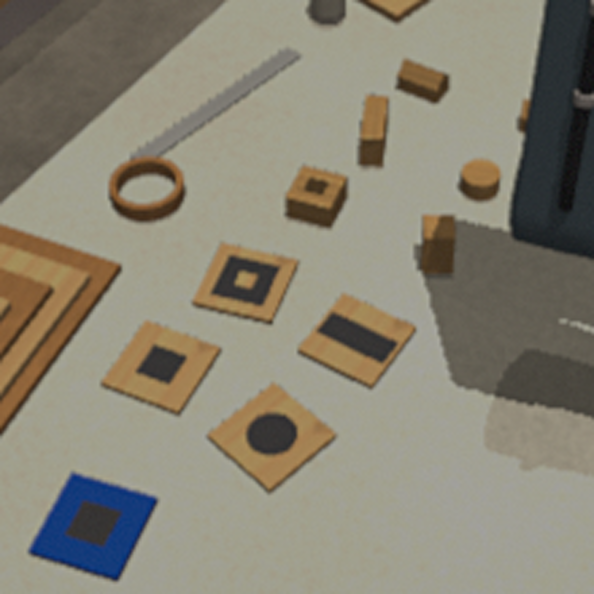

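Identities are clear in the crops. Scene pixels:
- **Drum:** (169,208), plot (307,163).
- **Courtyard block:** (232,233), plot (281,218).
- **Slab:** (186,250), plot (260,178).
- **Tower:** (211,185), plot the wooden one at (328,202). The blue one at (373,165) is the decoy.
- **Pitched-roof houses:** (121,223) and (141,269), to be left alone.

Next I'll take a closer look with the wrist camera.

step_arm([
  {"fingers":8.8,"linear":[5,10,1],"dr":[0,0,-0.15]},
  {"fingers":8.8,"linear":[10,20,2],"dr":[0,0,-0.3]},
  {"fingers":8.8,"linear":[15,30,3],"dr":[0,0,-0.429]},
  {"fingers":8.8,"linear":[20,40,4],"dr":[0,0,-0.429]},
  {"fingers":8.8,"linear":[20,40,4],"dr":[0,0,-0.429]},
  {"fingers":8.8,"linear":[20,40,4],"dr":[0,0,-0.429]},
  {"fingers":8.8,"linear":[20,40,4],"dr":[0,0,-0.429]},
  {"fingers":8.8,"linear":[20,40,4],"dr":[0,0,-0.429]},
  {"fingers":8.8,"linear":[20,40,4],"dr":[0,0,-0.429]},
  {"fingers":8.8,"linear":[20,40,4],"dr":[0,0,-0.429]},
])

```text
time: 1.4
tool_pos: [0.4387, -0.1241, 0.4444]
eef_rot: [3.141, -0.003, -0.001]
contact_force: [1.1, -0.4, -0.8]
finger_gap: 1.0
```

```bash
python3 - <<'E'
from h import *
o=get_obs();print(o["tool_pos"],o["eef_rot"],o["joints"],o["time"])
p,d=camera("wrist");cv2.imwrite("pics/w1.png",p[:,:,::-1]);np.savez("w1.npz",p=p,d=d,pos=o["tool_pos"],rot=o["eef_rot"])
E
```

```text
[ 0.43868895 -0.12413627  0.44435937] [ 3.14146823e+00 -2.78558525e-03 -1.23646639e-03] [-5.36940781e-01 -1.29227762e-01  1.84335110e+00 -5.12968309e-04
  1.42808331e+00  1.03570209e+00] 1.4
```

View pics/w1.png

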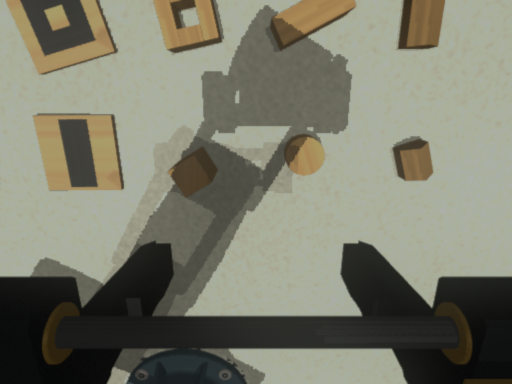

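Wrist view: drum (305,155), tower (193,172), small house (413,160), and the slab plot (78,152). The court, slab and long house are cut off at the top edge. I'll take two more views, one further out and one over the plots.

step_arm([
  {"fingers":8.8,"linear":[5,0,0],"dr":[0,0,0]},
  {"fingers":8.8,"linear":[9,0,0],"dr":[0,0,0]},
  {"fingers":8.8,"linear":[9,0,0],"dr":[0,0,0]},
  {"fingers":8.8,"linear":[9,0,0],"dr":[0,0,0]},
  {"fingers":8.8,"linear":[9,0,0],"dr":[0,0,0]},
])

```text
time: 2.08
tool_pos: [0.5282, -0.1235, 0.4448]
eef_rot: [3.142, -0.002, -0.0]
contact_force: [0.1, -0.7, -0.6]
finger_gap: 0.998
```

```bash
python3 - <<'E'
from h import *
o=get_obs();print(o["tool_pos"],o["eef_rot"],o["time"])
p,d=camera("wrist");cv2.imwrite("pics/w2.png",p[:,:,::-1]);np.savez("w2.npz",p=p,d=d,pos=o["tool_pos"],rot=o["eef_rot"])
E
```

```text
[ 0.52816084 -0.12349352  0.44479423] [ 3.14156413e+00 -2.28064734e-03 -3.41618875e-04] 2.075
```

step_arm([
  {"fingers":8.8,"linear":[-2,5,0],"dr":[0,0,0]},
  {"fingers":8.8,"linear":[-3,10,0],"dr":[0,0,0]},
  {"fingers":8.8,"linear":[-5,15,0],"dr":[0,0,0]},
  {"fingers":8.8,"linear":[-5,21,0],"dr":[0,0,0]},
  {"fingers":8.8,"linear":[-5,26,0],"dr":[0,0,0]},
  {"fingers":8.8,"linear":[-5,30,0],"dr":[0,0,0]},
  {"fingers":8.8,"linear":[-5,30,0],"dr":[0,0,0]},
  {"fingers":8.8,"linear":[-5,30,0],"dr":[0,0,0]},
  {"fingers":8.8,"linear":[-5,30,0],"dr":[0,0,0]},
])

```text
time: 3.25
tool_pos: [0.4791, 0.1759, 0.4448]
eef_rot: [3.141, -0.003, 0.0]
contact_force: [-0.2, 0.1, 0.4]
finger_gap: 1.0
```

```bash
python3 - <<'E'
from h import *
o=get_obs();print(o["tool_pos"],o["eef_rot"],o["time"])
p,d=camera("wrist");cv2.imwrite("pics/w3.png",p[:,:,::-1]);np.savez("w3.npz",p=p,d=d,pos=o["tool_pos"],rot=o["eef_rot"])
E
```

```text
[0.47913554 0.17590126 0.44482557] [ 3.14133537e+00 -2.97087416e-03  3.57938023e-04] 3.25
```

View pics/w2.png

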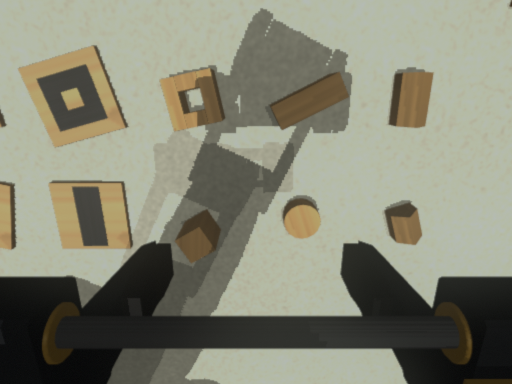

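View pics/w3.png

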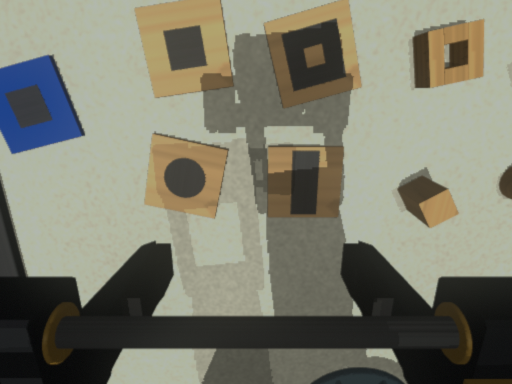

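```bash
cat > meas.py <<'E'
from h import *
def load(f):
    q=np.load(f);o=dict(tool_pos=q["pos"],eef_rot=q["rot"]);return q["p"],q["d"],cam("wrist",o)
def tops(f,zs,tol=0.005,vis=None):
    p,d,c=load(f);P=cloud(c,d)
    out=[]
    for name,z,amin in zs:
        m=((abs(P[...,2]-z)<tol)&(d>0)).astype(np.uint8)
        m[235:]=0
        m=cv2.morphologyEx(m,cv2.MORPH_OPEN,np.ones((3,3),np.uint8))
        cs,_=cv2.findContours(m,cv2.RETR_EXTERNAL,cv2.CHAIN_APPROX_NONE)
        for k in cs:
            if cv2.contourArea(k)<amin: continue
            uv=k[:,0,:];
            x,y,w,h=cv2.boundingRect(k)
            edge = x<2 or y<2 or x+w>510 or y+h>233
            X=plane(c,uv,z)[:,:2]
            (cx,cy),(a,b),t=cv2.minAreaRect((X*1000).astype(np.float32))
            print(f,name,"px",np.round(uv.mean(0)),"centre %.1f %.1f size %.1f %.1f ang %.1f"%(cx,cy,a,b,t),"EDGE" if edge else "")
if __name__=="__main__":
    for f in ["w1.npz","w2.npz","w3.npz"]:
        p,d,c=load(f);P=cloud(c,d);t=P[20:230,:,2];t=t[(abs(t)<0.004)];print("table",t.mean(),t.std())
        tops(f,[("drum",.028,300),("court",.038,300),("slab",.05,300),("tower",.064,300)])
        tops(f,[("plot",.009,2500)],.004)
E
python3 meas.py
```

```text
table -0.0003487656083011977 0.000898879484654525
w1.npz drum px [408. 163.] centre 432.9 -314.9 size 44.7 16.3 ang 10.9 
w1.npz drum px [304. 155.] centre 444.4 -183.5 size 48.7 48.1 ang 1.5 
w1.npz drum px [415.  23.] centre 592.2 -299.9 size 14.5 45.6 ang 89.4 EDGE
w1.npz court px [420. 163.] centre 435.6 -325.9 size 43.9 16.8 ang 18.9 
w1.npz court px [429.  21.] centre 591.4 -311.0 size 42.5 16.3 ang 0.5 EDGE
w1.npz court px [185.  22.] centre 595.3 -48.1 size 49.1 60.1 ang 11.5 EDGE
w1.npz slab px [312.  16.] centre 599.6 -182.6 size 30.2 84.0 ang 26.2 EDGE
w1.npz tower px [190. 176.] centre 427.5 -45.2 size 38.0 39.0 ang 30.5 
w1.npz plot px [ 79. 151.] centre 444.0 110.7 size 101.7 98.3 ang 89.9 
w1.npz plot px [60. 30.] centre 593.6 103.8 size 81.9 101.3 ang 14.6 EDGE
table -0.00037284764294881153 0.0009121368007944197
w2.npz drum px [302. 220.] centre 447.0 -183.5 size 47.8 43.7 ang 89.9 EDGE
w2.npz drum px [405.  99.] centre 600.9 -299.6 size 61.8 14.6 ang 1.4 
w2.npz court px [418.  99.] centre 600.7 -310.6 size 61.4 16.7 ang 1.0 
w2.npz court px [191.  99.] centre 601.5 -46.9 size 59.9 60.4 ang 11.6 
w2.npz slab px [311. 100.] centre 600.4 -182.5 size 29.9 83.6 ang 26.4 
w2.npz plot px [ 89. 208.] centre 455.5 111.0 size 101.1 77.6 ang 89.9 EDGE
w2.npz plot px [73. 96.] centre 603.2 106.3 size 99.7 101.5 ang 14.8 
table -0.00034886436399137144 0.0009248209043551239
w3.npz court px [456.  53.] centre 600.9 -44.8 size 59.8 61.9 ang 11.5 
w3.npz tower px [438. 207.] centre 427.8 -42.4 size 39.9 38.7 ang 30.9 
w3.npz plot px [304. 179.] centre 444.5 112.2 size 99.7 98.7 ang 89.9 
w3.npz plot px [184. 175.] centre 452.1 274.1 size 99.9 100.3 ang 77.4 
w3.npz plot px [ 34. 106.] centre 545.2 462.2 size 99.8 101.8 ang 13.6 EDGE
w3.npz plot px [313.  52.] centre 602.6 107.7 size 99.6 99.8 ang 14.8 EDGE
w3.npz plot px [185.  46.] centre 611.2 261.4 size 99.8 99.9 ang 7.7 EDGE
```

```bash
python3 - <<'E'
from meas import *
p,d,c=load("w3.npz")
he=np.array(camera_info("wrist")["hand_eye"]);K=c[0]
P=cloud((K,np.eye(3),np.zeros(3)),d)@he[:3,:3].T+he[:3,3]
m=(d>0)&(d<0.25);m[:235]=False
q=P[m];print(m.sum(),q[:,2].max(),np.percentile(q[:,2],[50,90,99]))
for s in(-1,1):
    k=q[(q[:,1]*s>0.03)&(q[:,1]*s<.07)];i=k[k[:,2]>k[:,2].max()-.004];print(i.mean(0),i.min(0),i.max(0))
E
```

```text
39190 0.16822308084981727 [0.08681905 0.13529114 0.16171292]
[ 0.00649489 -0.04703747  0.16496955] [-0.00829974 -0.05538574  0.16329866] [ 0.012078   -0.04365512  0.16728272]
[0.00597311 0.04654134 0.16550016] [-0.00752025  0.04340056  0.16423219] [0.0117277  0.0539872  0.16822308]
```

step_arm([
  {"fingers":8.8,"linear":[-0.5,-6,-2],"dr":[0,0,0]},
  {"fingers":8.8,"linear":[-1,-12,-5],"dr":[0,0,0]},
  {"fingers":8.8,"linear":[-2,-18,-8],"dr":[0,0,0]},
  {"fingers":8.8,"linear":[-2.5,-24,-11],"dr":[0,0,0]},
  {"fingers":8.8,"linear":[-3,-30,-14],"dr":[0,0,0]},
  {"fingers":8.8,"linear":[-3.5,-36,-17],"dr":[0,0,0]},
  {"fingers":8.8,"linear":[-3.5,-36,-18],"dr":[0,0,0]},
  {"fingers":8.8,"linear":[-3.5,-36,-18],"dr":[0,0,0]},
  {"fingers":8.8,"linear":[-3.5,-36,-18],"dr":[0,0,0]},
  {"fingers":8.8,"linear":[-3.5,-36,-18],"dr":[0,0,0]},
])

```text
time: 4.55
tool_pos: [0.4445, -0.1823, 0.2657]
eef_rot: [3.141, 0.001, 0.002]
contact_force: [-0.2, 0.4, -0.7]
finger_gap: 0.998
```

step_arm([
  {"fingers":8.8,"linear":[0,-0.1,-4],"dr":[0,0,0]},
  {"fingers":8.8,"linear":[0,-0.1,-7],"dr":[0,0,0]},
  {"fingers":8.8,"linear":[0,-0.1,-9.3],"dr":[0,0,0]},
  {"fingers":8.8,"linear":[0,-0.1,-9.3],"dr":[0,0,0]},
  {"fingers":4,"linear":[0,-0.1,-9.3],"dr":[0,0,0]},
  {"fingers":4,"linear":[0,-0.1,-9.3],"dr":[0,0,0]},
  {"fingers":4,"linear":[0,-0.1,-9.3],"dr":[0,0,0]},
  {"fingers":4,"linear":[0,-0.1,-9.3],"dr":[0,0,0]},
  {"fingers":4,"linear":[0,-0.1,-9.3],"dr":[0,0,0]},
  {"fingers":4,"linear":[0,-0.1,-9.3],"dr":[0,0,0]},
])

```text
time: 5.8
tool_pos: [0.4443, -0.1841, 0.1721]
eef_rot: [3.141, -0.0, 0.001]
contact_force: [-0.5, 0.5, 6.1]
finger_gap: 0.563
```

step_arm([
  {"fingers":4,"linear":[0,0,2],"dr":[0,0,0]},
  {"fingers":4,"linear":[0,0,5],"dr":[0,0,0]},
  {"fingers":4,"linear":[0,2,9],"dr":[0,0,0]},
  {"fingers":4,"linear":[0,7,10],"dr":[0,0,0]},
  {"fingers":4,"linear":[0,12,10],"dr":[0,0,0]},
  {"fingers":4,"linear":[0.2,17,10],"dr":[0,0,0]},
  {"fingers":4,"linear":[0.3,22,10],"dr":[0,0,0]},
  {"fingers":4,"linear":[0.4,27,10],"dr":[0,0,0]},
  {"fingers":4,"linear":[0.5,32,10],"dr":[0,0,0]},
  {"fingers":4,"linear":[0.6,37,10],"dr":[0,0,0]},
  {"fingers":4,"linear":[0.7,42,10],"dr":[0,0,0]},
  {"fingers":4,"linear":[0.8,45,10],"dr":[0,0,0]},
])

```text
time: 7.3
tool_pos: [0.4516, 0.2682, 0.2714]
eef_rot: [-3.141, -0.002, 0.001]
contact_force: [0.9, -0.3, -0.0]
finger_gap: 0.561
```

step_arm([
  {"fingers":4,"linear":[0,0.7,-3],"dr":[0,0,0]},
  {"fingers":4,"linear":[0,0.7,-5],"dr":[0,0,0]},
  {"fingers":4,"linear":[0,0.7,-6],"dr":[0,0,0]},
  {"fingers":4,"linear":[0,0.7,-6],"dr":[0,0,0]},
  {"fingers":4,"linear":[0,0.7,-6],"dr":[0,0,0]},
  {"fingers":4,"linear":[0,0.7,-6],"dr":[0,0,0]},
])

```text
time: 8.05
tool_pos: [0.4526, 0.273, 0.2126]
eef_rot: [-3.141, 0.001, -0.002]
contact_force: [0.9, -0.5, -0.7]
finger_gap: 0.559
```

```bash
cat > snap.py <<'E'
import sys
from meas import *
f=sys.argv[1];o=get_obs();print(o["tool_pos"],o["eef_rot"],o["time"])
p,d=camera("wrist");cv2.imwrite(f"pics/{f}.png",p[:,:,::-1]);np.savez(f+".npz",p=p,d=d,pos=o["tool_pos"],rot=o["eef_rot"])
E
python3 snap.py w4
```

```text
[0.45258253 0.27301795 0.21261798] [-3.14104695e+00  9.14130648e-04 -2.48010009e-03] 8.05
```

View pics/w4.png

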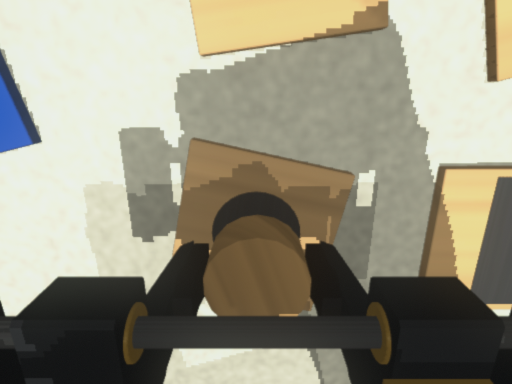

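The drum is held level at (258,265), straight over its dark disc. Now lowering it.

step_arm([
  {"fingers":4,"linear":[0,0.1,-1.5],"dr":[0,0,0]},
  {"fingers":4,"linear":[0,0.1,-2.5],"dr":[0,0,0]},
  {"fingers":4,"linear":[0,0.1,-3],"dr":[0,0,0]},
  {"fingers":4,"linear":[0,0.1,-3.1],"dr":[0,0,0]},
  {"fingers":4,"linear":[0,0.1,-3.1],"dr":[0,0,0]},
  {"fingers":4,"linear":[0,0.1,-3.1],"dr":[0,0,0]},
])

```text
time: 8.85
tool_pos: [0.4516, 0.2739, 0.1809]
eef_rot: [3.141, 0.0, -0.003]
contact_force: [-4.9, -1.7, 10.1]
finger_gap: 0.563
```

step_arm([
  {"fingers":5.6,"linear":[0,0,0.1],"dr":[0,0,0]},
  {"fingers":7,"linear":[0,0,0.1],"dr":[0,0,0]},
  {"fingers":8,"linear":[0,0,0.1],"dr":[0,0,0]},
  {"fingers":8,"linear":[0,0,0.1],"dr":[0,0,0]},
  {"fingers":8,"linear":[0,0,0.1],"dr":[0,0,0]},
  {"fingers":8,"linear":[0,0,2],"dr":[0,0,0]},
  {"fingers":8,"linear":[0,0,5],"dr":[0,0,0]},
  {"fingers":8,"linear":[0,0,10],"dr":[0,0,0]},
  {"fingers":8,"linear":[-6,0,12],"dr":[0,0,0]},
  {"fingers":8,"linear":[-6,0,12],"dr":[0,0,0]},
  {"fingers":8,"linear":[-6,0,12],"dr":[0,0,0]},
])

```text
time: 10.22
tool_pos: [0.3923, 0.2742, 0.3009]
eef_rot: [-3.141, -0.0, -0.002]
contact_force: [-0.6, 0.8, -0.4]
finger_gap: 0.91
```

```bash
python3 snap.py w5; python3 - <<'E'
from meas import *
tops("w5.npz",[("drum",.037,300)]);tops("w5.npz",[("plot",.009,1500)],.004)
E
```

```text
[0.39231649 0.27415552 0.30093495] [-3.14125333e+00 -2.89373146e-04 -2.00949785e-03] 10.225
w5.npz drum px [257. 125.] centre 450.3 274.1 size 48.5 48.8 ang 90.0 
w5.npz plot px [447. 128.] centre 443.3 113.0 size 98.8 100.7 ang 0.0 EDGE
w5.npz plot px [257. 117.] centre 451.3 274.1 size 99.5 99.5 ang 77.4 
w5.npz plot px [39. 33.] centre 521.2 445.9 size 47.9 81.1 ang 13.7 EDGE
```

View pics/w5.png

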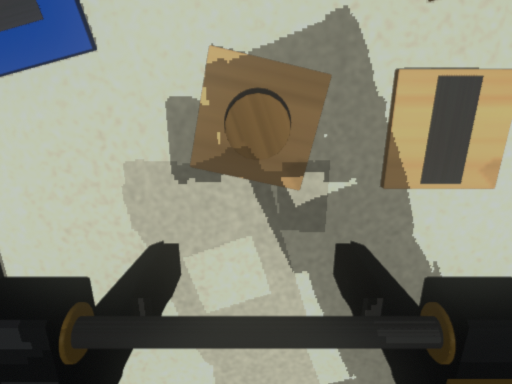

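Drum is centred within 1 mm, at (257,125). The slab strip's lean looks odd, so I'll measure all the dark footprints directly, plus this plot's edges.

```bash
python3 - <<'E'
from meas import *
for f in ["w5","w3","w2","w1"]:
    p,d,c=load(f+".npz");P=cloud(c,d)
    hsv=cv2.cvtColor(p,cv2.COLOR_RGB2HSV)
    m=((hsv[...,2]<90)&(hsv[...,1]<70)&(abs(P[...,2]-.009)<.0045)).astype(np.uint8);m[235:]=0
    m=cv2.morphologyEx(m,cv2.MORPH_OPEN,np.ones((3,3),np.uint8))
    cs,_=cv2.findContours(m,cv2.RETR_EXTERNAL,cv2.CHAIN_APPROX_NONE)
    for k in cs:
        if cv2.contourArea(k)<250: continue
        X=plane(c,k[:,0,:],.009)[:,:2]
        print(f,np.round(k[:,0].mean(0)),np.round(cv2.minAreaRect((X*1000).astype(np.float32)),1) if 0 else [np.round(v,1) for v in cv2.minAreaRect((X*1000).astype(np.float32))])
E
```

```text
w5 [450. 129.] [array([443.4, 111.5]), array([88., 35.]), np.float64(0.0)]
w5 [17. 13.] [array([533.6, 456.7]), array([18.6, 35.2]), np.float64(13.5)]
w3 [184. 179.] [array([451.1, 274.1]), array([53.4, 51.7]), np.float64(89.9)]
w3 [305. 182.] [array([443.5, 111.6]), array([87.6, 34.3]), np.float64(0.1)]
w3 [ 29. 106.] [array([544.5, 463.7]), array([42.3, 42.5]), np.float64(13.7)]
w3 [185.  48.] [array([611. , 261.3]), array([42.4, 42.4]), np.float64(7.7)]
w3 [314.  54.] [array([602.5, 107.1]), array([64.8, 64.8]), np.float64(14.8)]
w2 [ 90. 211.] [array([451.2, 111.7]), array([69.2, 34.4]), np.float64(0.0)]
w2 [72. 97.] [array([602.8, 107.4]), array([64.4, 64.6]), np.float64(14.8)]
w1 [ 78. 152.] [array([443. , 111.6]), array([87.9, 34.8]), np.float64(0.2)]
w1 [57. 23.] [array([600.1, 106.6]), array([59.4, 65.1]), np.float64(14.8)]
```

step_arm([
  {"fingers":8.8,"linear":[3,-5,0],"dr":[0,0,0.1]},
  {"fingers":8.8,"linear":[6,-10,0],"dr":[0,0,0.2]},
  {"fingers":8.8,"linear":[9,-15,0],"dr":[0,0,0.2]},
  {"fingers":8.8,"linear":[12,-19,0],"dr":[0,0,0.2]},
  {"fingers":8.8,"linear":[15,-23,0],"dr":[0,0,0.2]},
  {"fingers":8.8,"linear":[18,-28,-2],"dr":[0,0,0.2]},
  {"fingers":8.8,"linear":[20.9,-32.1,-4],"dr":[0,0,0.2]},
  {"fingers":8.8,"linear":[20.9,-32.1,-5],"dr":[0,0,0.2]},
  {"fingers":8.8,"linear":[20.9,-32.1,-5],"dr":[0,0,0.2]},
  {"fingers":8.8,"linear":[20.9,-32.1,-5],"dr":[0,0,0.2]},
])

```text
time: 11.52
tool_pos: [0.6009, -0.046, 0.2507]
eef_rot: [-3.125, -0.315, 0.001]
contact_force: [0.7, 0.2, 0.2]
finger_gap: 1.003
```

```bash
python3 snap.py w6
```

```text
[ 0.60085268 -0.04597613  0.2507157 ] [-3.12543255e+00 -3.15086895e-01  6.78241145e-04] 11.525
```

View pics/w6.png

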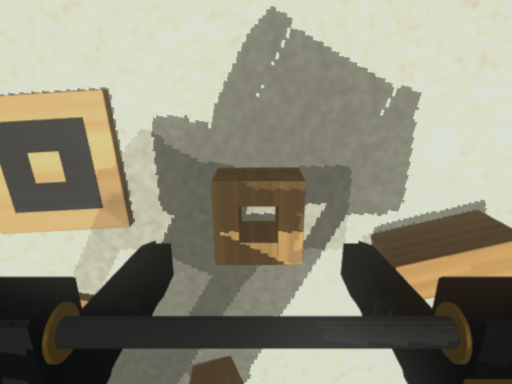

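The courtyard block at (258,215) is square with the jaws and centred between them. Descending.

step_arm([
  {"fingers":8.8,"linear":[0,0,-3],"dr":[0,0,0]},
  {"fingers":8.8,"linear":[0,0,-5.5],"dr":[0,0,0]},
  {"fingers":8.8,"linear":[0,0,-7.5],"dr":[0,0,0]},
  {"fingers":8.8,"linear":[0,0,-7.5],"dr":[0,0,0]},
  {"fingers":5,"linear":[0,0,-7.5],"dr":[0,0,0]},
  {"fingers":5,"linear":[0,0,-7.5],"dr":[0,0,0]},
  {"fingers":5,"linear":[0,0,-7.5],"dr":[0,0,0]},
  {"fingers":5,"linear":[0,0,-7.5],"dr":[0,0,0]},
  {"fingers":5,"linear":[0,0,-7.5],"dr":[0,0,0]},
])

```text
time: 12.7
tool_pos: [0.6015, -0.0471, 0.1766]
eef_rot: [3.126, 0.313, 0.002]
contact_force: [-0.7, -0.6, 5.8]
finger_gap: 0.681
```

step_arm([
  {"fingers":5,"linear":[0,0,2],"dr":[0,0,0]},
  {"fingers":5,"linear":[0,0,4],"dr":[0,0,0]},
  {"fingers":5,"linear":[0,2,6],"dr":[0,0,0.02]},
  {"fingers":5,"linear":[0,6,6],"dr":[0,0,0.056]},
  {"fingers":5,"linear":[0,10,6],"dr":[0,0,0.056]},
  {"fingers":5,"linear":[0.1,14,6],"dr":[0,0,0.056]},
  {"fingers":5,"linear":[0.1,15.4,6],"dr":[0,0,0.056]},
  {"fingers":5,"linear":[0.1,15.4,6],"dr":[0,0,0.056]},
  {"fingers":5,"linear":[0.1,15.4,6],"dr":[0,0,0.056]},
  {"fingers":5,"linear":[0.1,15.4,6],"dr":[0,0,0.056]},
])

```text
time: 13.95
tool_pos: [0.6022, 0.1059, 0.2358]
eef_rot: [3.116, 0.398, -0.0]
contact_force: [0.5, -0.5, -0.8]
finger_gap: 0.677
```

```bash
python3 snap.py w7
```

```text
[0.60223867 0.10589208 0.23579864] [ 3.11607706e+00  3.98339440e-01 -1.01286219e-05] 13.95
```

View pics/w7.png

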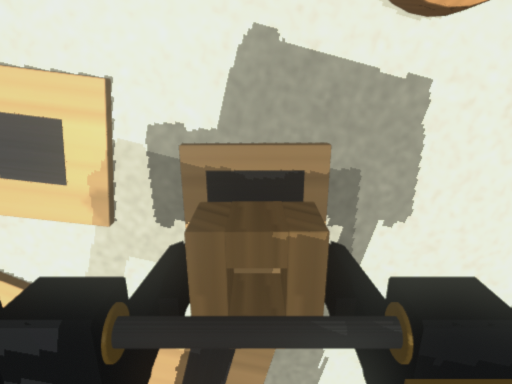

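Courtyard block held level and square over its footprint at (257,190). Lowering it.

step_arm([
  {"fingers":5,"linear":[0,0.1,-2],"dr":[0,0,0]},
  {"fingers":5,"linear":[0,0.1,-4],"dr":[0,0,0]},
  {"fingers":5,"linear":[0,0.1,-4.8],"dr":[0,0,0]},
  {"fingers":5,"linear":[0,0.1,-5.1],"dr":[0,0,0]},
  {"fingers":5,"linear":[0,0.1,-5.1],"dr":[0,0,0]},
  {"fingers":5,"linear":[0,0.1,-5.1],"dr":[0,0,0]},
])

```text
time: 14.75
tool_pos: [0.6018, 0.1081, 0.1853]
eef_rot: [-3.116, -0.401, 0.003]
contact_force: [-6.1, -0.4, 11.6]
finger_gap: 0.678
```

step_arm([
  {"fingers":6.4,"linear":[0,0,0.1],"dr":[0,0,0]},
  {"fingers":7.5,"linear":[0,0,0.1],"dr":[0,0,0]},
  {"fingers":8.6,"linear":[0,0,0.1],"dr":[0,0,0]},
  {"fingers":8.6,"linear":[0,0,0.1],"dr":[0,0,0]},
  {"fingers":8.6,"linear":[0,0,0.1],"dr":[0,0,0]},
  {"fingers":8.6,"linear":[0,0,2],"dr":[0,0,0]},
  {"fingers":8.6,"linear":[0,0,5],"dr":[0,0,0]},
  {"fingers":8.6,"linear":[0,0,9],"dr":[0,0,0]},
  {"fingers":8.6,"linear":[-5,-3,12],"dr":[0,0,0]},
  {"fingers":8.6,"linear":[-7,-6,12],"dr":[0,0,0]},
  {"fingers":8.6,"linear":[-7,-6,12],"dr":[0,0,0]},
  {"fingers":8.6,"linear":[-7,-6,12],"dr":[0,0,0]},
])

```text
time: 16.25
tool_pos: [0.5326, 0.0482, 0.3057]
eef_rot: [3.116, 0.4, 0.003]
contact_force: [0.3, -0.2, -0.4]
finger_gap: 0.977
```

```bash
python3 snap.py w8; python3 - <<'E'
from meas import *
tops("w8.npz",[("court",.047,300),("slab",.05,300),("tower",.064,300)],.0035);tops("w8.npz",[("plot",.009,1500)],.004)
E
```

```text
[0.53262228 0.04818102 0.30574156] [3.11592312e+00 3.99796461e-01 2.96501922e-03] 16.25
w8.npz court px [200.  93.] centre 600.9 107.7 size 59.2 59.9 ang 14.6 
w8.npz plot px [172. 221.] centre 486.8 115.1 size 36.3 104.5 ang 14.6 EDGE
w8.npz plot px [ 32. 198.] centre 464.9 250.1 size 62.9 68.5 ang 78.4 EDGE
w8.npz plot px [209.  87.] centre 602.7 107.0 size 98.8 99.7 ang 14.6 
w8.npz plot px [44. 49.] centre 601.7 243.9 size 76.3 71.9 ang 7.6 EDGE
```

View pics/w8.png

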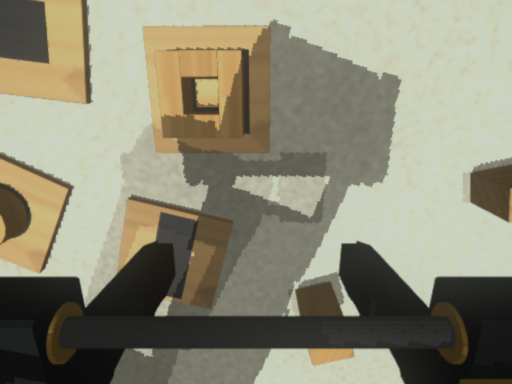

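Court stands within 2 mm of its footprint centre, at (202,93). Next the slab: turn by -1.365 rad so the jaws close across its 30 mm width.

step_arm([
  {"fingers":8.6,"linear":[1,-3,0],"dr":[0,0,-0.17]},
  {"fingers":8.6,"linear":[2,-6,0],"dr":[0,0,-0.34]},
  {"fingers":8.6,"linear":[3,-9,0],"dr":[0,0,-0.51]},
  {"fingers":8.6,"linear":[4,-12,0],"dr":[0,0,-0.68]},
  {"fingers":8.6,"linear":[5,-15,0],"dr":[0,0,-0.85]},
  {"fingers":8.6,"linear":[6,-18,-1],"dr":[0,0,-1.02]},
  {"fingers":8.6,"linear":[6.8,-21,-2],"dr":[0,0,-1.19]},
  {"fingers":8.6,"linear":[6.8,-23.1,-3],"dr":[0,0,-1.365]},
  {"fingers":8.6,"linear":[6.8,-23.1,-4],"dr":[0,0,-1.365]},
  {"fingers":8.6,"linear":[6.8,-23.1,-4],"dr":[0,0,-1.365]},
  {"fingers":8.6,"linear":[6.8,-23.1,-4],"dr":[0,0,-1.365]},
  {"fingers":8.6,"linear":[6.8,-23.1,-4],"dr":[0,0,-1.365]},
])

```text
time: 17.8
tool_pos: [0.6004, -0.1822, 0.2654]
eef_rot: [-2.672, 1.652, -0.001]
contact_force: [0.3, -0.3, 1.1]
finger_gap: 0.979
```

```bash
python3 snap.py w9
```

```text
[ 0.60040887 -0.18217838  0.2653767 ] [-2.67226794e+00  1.65155564e+00 -1.46698921e-03] 17.8
```

View pics/w9.png

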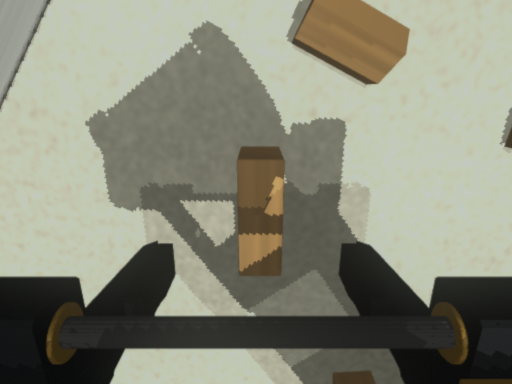

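Slab lines up with the jaws at (260,212). Descending and gripping.

step_arm([
  {"fingers":8.6,"linear":[0,0,-3],"dr":[0,0,0]},
  {"fingers":8.6,"linear":[0,0,-6],"dr":[0,0,0]},
  {"fingers":7,"linear":[0,0,-8.3],"dr":[0,0,0]},
  {"fingers":5,"linear":[0,0,-8.3],"dr":[0,0,0]},
  {"fingers":2,"linear":[0,0,-8.3],"dr":[0,0,0]},
  {"fingers":2,"linear":[0,0,-8.3],"dr":[0,0,0]},
  {"fingers":2,"linear":[0,0,-8.3],"dr":[0,0,0]},
  {"fingers":2,"linear":[0,0,-8.3],"dr":[0,0,0]},
  {"fingers":2,"linear":[0,0,-8.3],"dr":[0,0,0]},
  {"fingers":2,"linear":[0,0,-8.3],"dr":[0,0,0]},
])

```text
time: 19.1
tool_pos: [0.6003, -0.1831, 0.1824]
eef_rot: [2.671, -1.654, 0.001]
contact_force: [-2.2, 0.4, 5.0]
finger_gap: 0.333
```

step_arm([
  {"fingers":2,"linear":[0,0,3],"dr":[0,0,0]},
  {"fingers":2,"linear":[0,0,7],"dr":[0,0,0]},
  {"fingers":2,"linear":[0,2,10],"dr":[0,0,0.15]},
  {"fingers":2,"linear":[-1,6,10],"dr":[0,0,0.3]},
  {"fingers":2,"linear":[-3,10,10],"dr":[0,0,0.45]},
  {"fingers":2,"linear":[-5,14,10],"dr":[0,0,0.6]},
  {"fingers":2,"linear":[-8,18,10],"dr":[0,0,0.75]},
  {"fingers":2,"linear":[-11,22,10],"dr":[0,0,0.9]},
  {"fingers":2,"linear":[-14,26,10],"dr":[0,0,1.05]},
  {"fingers":2,"linear":[-15.7,29.4,10],"dr":[0,0,1.109]},
  {"fingers":2,"linear":[-15.7,29.4,8],"dr":[0,0,1.109]},
  {"fingers":2,"linear":[-15.7,29.4,6],"dr":[0,0,1.109]},
])

```text
time: 20.6
tool_pos: [0.4428, 0.1117, 0.2414]
eef_rot: [-3.142, -0.002, -0.002]
contact_force: [1.2, 0.5, -0.8]
finger_gap: 0.336
```

step_arm([
  {"fingers":2,"linear":[0,0,0],"dr":[0,0,0]},
  {"fingers":2,"linear":[0,0,0],"dr":[0,0,0]},
  {"fingers":2,"linear":[0,0,0],"dr":[0,0,0]},
])

```text
time: 20.98
tool_pos: [0.4436, 0.1109, 0.2425]
eef_rot: [-3.142, 0.001, -0.002]
contact_force: [-0.4, 0.9, -0.7]
finger_gap: 0.339
```

```bash
python3 snap.py w10
```

```text
[0.443582   0.11091958 0.24250583] [-3.14154096e+00  8.92665395e-04 -2.34208232e-03] 20.975
```

View pics/w10.png

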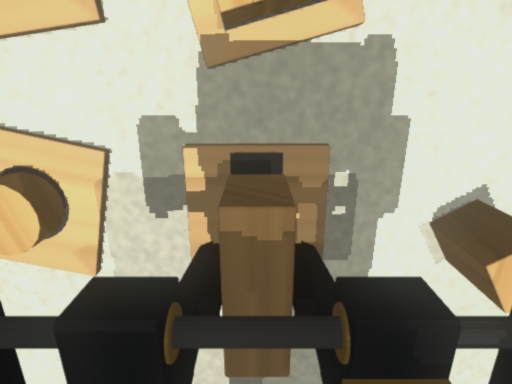

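Slab held straight and level over its strip at (257,162). Lowering it.

step_arm([
  {"fingers":2,"linear":[0,0.1,-2],"dr":[0,0,0]},
  {"fingers":2,"linear":[0,0.1,-4],"dr":[0,0,0]},
  {"fingers":2,"linear":[0,0.1,-4.8],"dr":[0,0,0]},
  {"fingers":2,"linear":[0,0.1,-5.1],"dr":[0,0,0]},
  {"fingers":2,"linear":[0,0.1,-5.1],"dr":[0,0,0]},
  {"fingers":2,"linear":[0,0.1,-5.1],"dr":[0,0,0]},
])

```text
time: 21.78
tool_pos: [0.4435, 0.112, 0.1913]
eef_rot: [3.142, -0.0, 0.002]
contact_force: [1.1, -0.4, 1.7]
finger_gap: 0.336
```

step_arm([
  {"fingers":2,"linear":[0,0,-0.1],"dr":[0,0,0]},
  {"fingers":2,"linear":[0,0,-0.1],"dr":[0,0,0]},
  {"fingers":2,"linear":[0,0,-0.1],"dr":[0,0,0]},
])

```text
time: 22.15
tool_pos: [0.4436, 0.1121, 0.1913]
eef_rot: [3.141, 0.0, 0.001]
contact_force: [-5.7, -0.1, 15.4]
finger_gap: 0.339
```

step_arm([
  {"fingers":3.6,"linear":[0,0,0.1],"dr":[0,0,0]},
  {"fingers":5,"linear":[0,0,0.1],"dr":[0,0,0]},
  {"fingers":6,"linear":[0,0,0.1],"dr":[0,0,0]},
  {"fingers":6,"linear":[0,0,0.1],"dr":[0,0,0]},
  {"fingers":6,"linear":[0,0,0.1],"dr":[0,0,0]},
  {"fingers":6,"linear":[0,0,2],"dr":[0,0,0]},
  {"fingers":6,"linear":[0,0,5],"dr":[0,0,0]},
  {"fingers":7,"linear":[0,0,9],"dr":[0,0,0]},
  {"fingers":8,"linear":[-5,-4,13],"dr":[0,0,0]},
  {"fingers":8,"linear":[-7,-8,13],"dr":[0,0,0]},
  {"fingers":8,"linear":[-7,-8,13],"dr":[0,0,0]},
  {"fingers":8,"linear":[-7,-8,13],"dr":[0,0,0]},
])

```text
time: 23.65
tool_pos: [0.3733, 0.032, 0.3199]
eef_rot: [-3.141, 0.002, -0.001]
contact_force: [0.4, 0.6, -0.3]
finger_gap: 0.906
```

```bash
python3 snap.py w11; python3 - <<'E'
from meas import *
tops("w11.npz",[("slab",.059,300),("tower",.064,300)],.003);tops("w11.npz",[("plot",.009,1500)],.004)
E
```

```text
[0.37329861 0.0320105  0.31987312] [-3.14138813e+00  2.25352817e-03 -1.43362624e-03] 23.65
w11.npz slab px [147. 105.] centre 444.4 111.6 size 30.5 83.2 ang 90.0 
w11.npz tower px [361. 134.] centre 426.8 -44.1 size 38.2 38.0 ang 30.5 
w11.npz plot px [200. 102.] centre 443.5 84.8 size 98.5 47.3 ang 0.1 
w11.npz plot px [118. 104.] centre 443.6 153.8 size 98.4 14.5 ang 0.0 
w11.npz plot px [ 21. 103.] centre 443.9 239.8 size 36.7 100.6 ang 75.5 EDGE
```

View pics/w11.png

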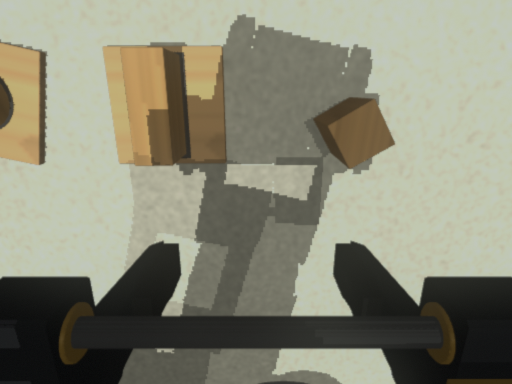

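Slab is centred within 1 mm. The tower is at (357,133), turned 30.5°.

step_arm([
  {"fingers":8.6,"linear":[2,-3,0],"dr":[0,0,0.17]},
  {"fingers":8.6,"linear":[4,-6,0],"dr":[0,0,0.34]},
  {"fingers":8.6,"linear":[5.4,-7.6,-2],"dr":[0,0,0.51]},
  {"fingers":8.6,"linear":[5.4,-7.6,-4],"dr":[0,0,0.532]},
  {"fingers":8.6,"linear":[5.4,-7.6,-4],"dr":[0,0,0.532]},
  {"fingers":8.6,"linear":[5.4,-7.6,-4],"dr":[0,0,0.532]},
  {"fingers":8.6,"linear":[5.4,-7.6,-4],"dr":[0,0,0.532]},
])

```text
time: 24.58
tool_pos: [0.4275, -0.0436, 0.2805]
eef_rot: [3.03, 0.826, 0.002]
contact_force: [0.5, 0.1, -0.9]
finger_gap: 0.979
```

```bash
python3 snap.py w12
```

```text
[ 0.42751762 -0.04357556  0.28045975] [3.03012875e+00 8.26446164e-01 1.77648523e-03] 24.575
```

View pics/w12.png

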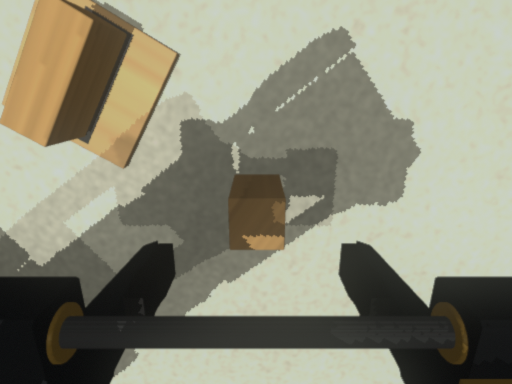

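Tower at (257,212) is square between the jaws. Gripping it.

step_arm([
  {"fingers":8.6,"linear":[0,0,-3],"dr":[0,0,0]},
  {"fingers":8.6,"linear":[0,0,-6],"dr":[0,0,0]},
  {"fingers":8,"linear":[0,0,-9],"dr":[0,0,0]},
  {"fingers":6,"linear":[0,0,-9],"dr":[0,0,0]},
  {"fingers":2.8,"linear":[0,0,-9],"dr":[0,0,0]},
  {"fingers":2.8,"linear":[0,0,-9],"dr":[0,0,0]},
  {"fingers":2.8,"linear":[0,0,-9],"dr":[0,0,0]},
  {"fingers":2.8,"linear":[0,0,-9],"dr":[0,0,0]},
  {"fingers":2.8,"linear":[0,0,-9],"dr":[0,0,0]},
])

```text
time: 25.75
tool_pos: [0.4275, -0.0441, 0.1905]
eef_rot: [3.03, 0.825, 0.002]
contact_force: [-1.5, 0.6, 6.2]
finger_gap: 0.428
```

step_arm([
  {"fingers":2.8,"linear":[0,0,3],"dr":[0,0,0]},
  {"fingers":2.8,"linear":[0,0,7],"dr":[0,0,0]},
  {"fingers":2.8,"linear":[1,1,10],"dr":[0,0,-0.1]},
  {"fingers":2.8,"linear":[3,5,10],"dr":[0,0,-0.2]},
  {"fingers":2.8,"linear":[5.5,9,10],"dr":[0,0,-0.3]},
  {"fingers":2.8,"linear":[8,13,10],"dr":[0,0,-0.397]},
  {"fingers":2.8,"linear":[10.5,17,10],"dr":[0,0,-0.397]},
  {"fingers":2.8,"linear":[13,21,10],"dr":[0,0,-0.397]},
  {"fingers":2.8,"linear":[15.5,25,10],"dr":[0,0,-0.397]},
  {"fingers":2.8,"linear":[17.5,29,10],"dr":[0,0,-0.397]},
  {"fingers":2.8,"linear":[18.3,30.5,8],"dr":[0,0,-0.397]},
  {"fingers":2.8,"linear":[18.3,30.5,6],"dr":[0,0,-0.397]},
])

```text
time: 27.25
tool_pos: [0.6101, 0.2621, 0.2487]
eef_rot: [-3.134, -0.214, -0.0]
contact_force: [0.3, -0.2, -0.9]
finger_gap: 0.425
```

step_arm([
  {"fingers":2.8,"linear":[0,0,0],"dr":[0,0,0]},
  {"fingers":2.8,"linear":[0,0,0],"dr":[0,0,0]},
  {"fingers":2.8,"linear":[0,0,0],"dr":[0,0,0]},
])

```text
time: 27.62
tool_pos: [0.6105, 0.2604, 0.2509]
eef_rot: [-3.134, -0.21, -0.002]
contact_force: [0.6, -0.1, -0.2]
finger_gap: 0.428
```

```bash
python3 snap.py w13
```

```text
[0.61045225 0.26040219 0.25087124] [-3.13436058e+00 -2.10047120e-01 -2.45790173e-03] 27.625
```

View pics/w13.png

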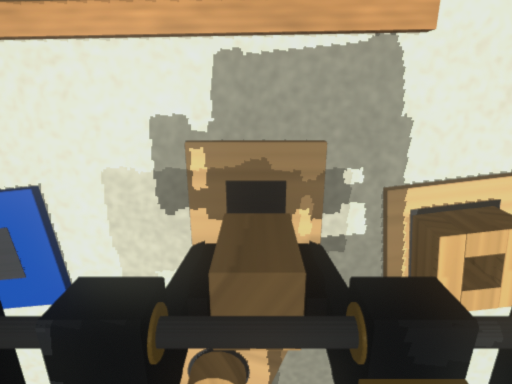

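Tower held over the wooden plot's dark square at (256,195), with the blue decoy off to the left. Lowering it.

step_arm([
  {"fingers":2.8,"linear":[0,0.1,-2],"dr":[0,0,0]},
  {"fingers":2.8,"linear":[0,0.1,-4],"dr":[0,0,0]},
  {"fingers":2.8,"linear":[0,0.1,-4.8],"dr":[0,0,0]},
  {"fingers":2.8,"linear":[0,0.1,-5.1],"dr":[0,0,0]},
  {"fingers":2.8,"linear":[0,0.1,-5.2],"dr":[0,0,0]},
  {"fingers":2.8,"linear":[0,0.1,-5.2],"dr":[0,0,0]},
  {"fingers":2.8,"linear":[0,0.1,-5.2],"dr":[0,0,0]},
])

```text
time: 28.55
tool_pos: [0.6093, 0.262, 0.1994]
eef_rot: [3.133, 0.213, -0.006]
contact_force: [-12.6, -4.3, 21.2]
finger_gap: 0.428
```

step_arm([
  {"fingers":2.8,"linear":[0,0,0.1],"dr":[0,0,0]},
  {"fingers":4.4,"linear":[0,0,0.15],"dr":[0,0,0]},
  {"fingers":5.5,"linear":[0,0,0.15],"dr":[0,0,0]},
  {"fingers":6.5,"linear":[0,0,0.15],"dr":[0,0,0]},
  {"fingers":6.5,"linear":[0,0,0.15],"dr":[0,0,0]},
  {"fingers":6.5,"linear":[0,0,2],"dr":[0,0,0]},
  {"fingers":6.5,"linear":[0,0,5],"dr":[0,0,0]},
  {"fingers":7,"linear":[0,0,10],"dr":[0,0,0]},
  {"fingers":8,"linear":[-4,-3,15],"dr":[0,0,-0.1]},
  {"fingers":8,"linear":[-9,-7,19],"dr":[0,0,-0.13]},
  {"fingers":8,"linear":[-12,-9,22],"dr":[0,0,-0.13]},
  {"fingers":8,"linear":[-12,-9,24],"dr":[0,0,-0.13]},
])

```text
time: 30.05
tool_pos: [0.4879, 0.1709, 0.4413]
eef_rot: [-3.141, -0.006, -0.006]
contact_force: [1.4, 0.4, 0.7]
finger_gap: 0.904
```

step_arm([
  {"fingers":8,"linear":[0,0,0],"dr":[0,0,0]},
  {"fingers":8,"linear":[0,0,0],"dr":[0,0,0]},
  {"fingers":8,"linear":[0,0,0],"dr":[0,0,0]},
  {"fingers":8,"linear":[0,0,0],"dr":[0,0,0]},
])

```text
time: 30.55
tool_pos: [0.4902, 0.1722, 0.4364]
eef_rot: [3.141, 0.008, -0.004]
contact_force: [0.3, 0.2, -0.5]
finger_gap: 0.91
```

```bash
python3 snap.py w14; python3 - <<'E'
from meas import *
tops("w14.npz",[("drum",.037,300),("court",.047,300),("slab",.059,200),("tower",.073,200)],.003);tops("w14.npz",[("plot",.009,1500)],.004)
p,d=camera("scene");cv2.imwrite("pics/scene_end.png",p[:,:,::-1])
c=cam("scene");P=cloud(c,d);m=(((P[...,2]>0.005)&(P[...,2]<0.1)&(d>0))).astype(np.uint8)
n,l,s,ce=cv2.connectedComponentsWithStats(m)
for i in range(1,n):
    if 150<s[i,4]<400: print(np.round(ce[i]),s[i,4],np.round(P[l==i].max(0),3))
E
```

```text
[0.49018987 0.17223387 0.43642182] [ 3.14137254  0.00799922 -0.00373829] 30.55
w14.npz drum px [176. 192.] centre 450.7 274.0 size 48.8 49.3 ang 0.3 
w14.npz court px [317.  63.] centre 600.8 108.4 size 59.8 60.0 ang 14.8 
w14.npz slab px [306. 201.] centre 445.8 113.0 size 30.1 81.3 ang 89.9 EDGE
w14.npz tower px [167.  52.] centre 608.0 261.5 size 38.0 38.3 ang 7.8 
w14.npz plot px [303. 187.] centre 444.6 112.2 size 98.6 100.0 ang 0.3 
w14.npz plot px [181. 183.] centre 452.1 274.1 size 99.9 100.3 ang 77.4 
w14.npz plot px [ 32. 114.] centre 545.2 461.9 size 99.7 101.8 ang 13.7 EDGE
w14.npz plot px [313.  62.] centre 602.6 107.7 size 99.6 99.8 ang 14.7 
w14.npz plot px [181.  53.] centre 611.3 261.3 size 99.7 100.0 ang 7.8 
[7. 7.] 165 [-0.747 -0.481  0.072]
[121. 223.] 243 [ 0.462 -0.304  0.045]
[141. 269.] 360 [ 0.635 -0.294  0.045]
```

View pics/w14.png

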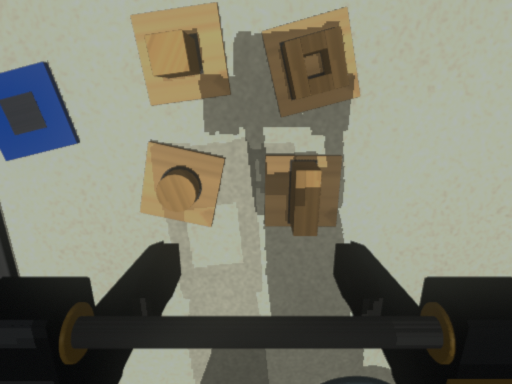

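View pics/scene_end.png

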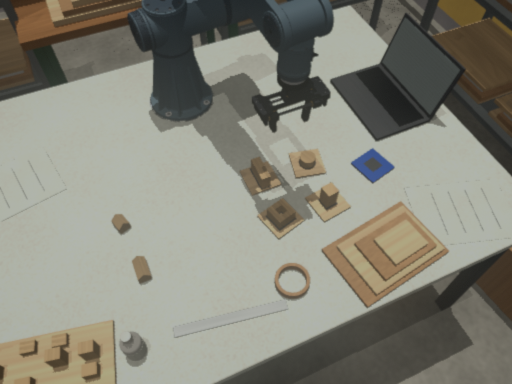

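All four blocks stand on their own plots, within about 3.5 mm of centre. Both houses are still at (121,223) and (141,269), and the arm is clear. Handing in.

```bash
python3 -c "
from bench import *
print(hand_in())"
```

```text
the job is handed in; nothing more can be done
None
```

I set the drum, courtyard block, slab and tower on their matching footprints in that order. Each was lowered until it touched before I released it. I then handed the job in at about 31 s of the 128 s allowed; the hand-in reports no verdict.

My last wrist-camera check put every block close to the centre of its footprint:

| Block | Distance from centre | Turn from footprint |
|---|---|---|
| Drum | about 1.5 mm | not applicable |
| Courtyard block | about 2 mm | within 0.2° |
| Slab | about 1.5 mm | within 0.5° |
| Tower | about 3.5 mm | within 0.2° |

- **Heights:** the tops showed at the heights expected for blocks standing upright on the plots.
- **Houses and decoy:** the scene camera showed both houses where they started. I never reached for the blue decoy.
- **Disagreements:** different wrist views disagreed by about 2 mm, in line with the stated calibration. In the final view the fingers cut off part of the slab, so its figure there is less certain; an earlier full view put it within 1 mm. No check failed.

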